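# Shut the tagged branch in the bench air box

### The job

Before the compressor hose is coupled up, shut off the tagged branch in the dark grey compressed-air box: push the flat cover straight back (away from the robot) along its guides as far as it goes, push the lever that carries the round tag plate a quarter turn clockwise, fully against its stop across its pipe, then push the cover fully forward again so that no shavings get in. Nothing needs gripping, pushing with the fingertips does it all: never lift the cover off its runners, leave the other lever as it is, and do not disturb the plane, the spool clamp and the sanding block beside the box.

Things in the scene. Friction and masses are not known exactly. Their poses are not given: they have to be found in the camera images.
- air_box: Dark grey air box screwed to the bench, 294 mm wide (y), 76 mm high at the guide strips along both sides. Origin: bench height, under the middle of the front (valve) compartment; x back (away from the robot), y left, z up. Compartment open on top x -55 to 65, y -127 to 127 mm once uncovered; front wall to x -76, z 75; couplings and gauge in front to x -105. The cover parks behind, x 65 to 203.
- cover: Loose flat metal cover, 146 x 275 x 4 mm, about 0.4 kg, lying on runners, upper face 70 mm above the bench, 2 mm play to the guide strip at each side; nothing holds it down. Slides along box x with a few newtons between solid stops: its origin reads box x 0 (forward, closed) to 126 mm (back, open); starts 0 to 6 mm. Origin: underside, 2 mm in front of its middle; axes as the box.
- cover_pull (a point): Middle of the cover's pull: an upstanding lip 90 mm wide (box y), 4 mm thick, its top 90 mm above the bench, the point at 80 mm. It stands 20 mm in front of the cover's origin: box x -20 mm when the cover is fully forward, +106 mm when fully back. The lip's riveted foot, 3 mm high, runs 20 mm back from it on the plate.
- tagged_lever (a joint): Angle of the tagged valve's lever: 0 = open, lever along its pipe, pointing to the front (box -x); grows clockwise seen from above, the lever swinging to the left (box +y); 1.571 = shut, pointing to box +y, against a solid stop. Starts between 0 and 0.35. Stiff: about 0.2 N m (some 4 N at the grip); stays where it is left.
- tagged_grip (a point): Middle of the black grip sleeve (36 long, 16 wide, 10 mm thick, 46 mm above the bench) of the tagged lever, 62 mm from the pivot; the lever ends at 80 mm. The tag is a flat brass disc 32 mm across, 2.5 mm thick, riveted on top between pivot and sleeve; the plain lever has none. Pipes and valve bodies below reach up to 36 mm, the gland at the pivot 42 mm.
- tagged_axis (a point): Point on the pivot of the tagged lever, 46 mm above the bench, at box x 32 mm; it stands either in the right place (box y -60 mm) or in the left place (box y 42 mm), the plain valve in the other.
- plain_lever (a joint): Angle of the lever of the other valve, alike but without the tag disc; same meaning of the values. Starts between 0 and 0.35; to be left alone.
- plain_grip (a point): Middle of the grip sleeve of the plain lever, 62 mm from its pivot, 46 mm above the bench.
- finger_plane: Bystander: small brass finger plane, 29 x 60 x 31 mm, loose on the bench to the left of the box; origin at its underside.
- spool_clamp: Bystander: upright wooden spool clamp with a wing nut, 35 x 35 x 68 mm, loose on the bench to the left of the box; origin at its underside.
- sanding_block: Bystander: cork sanding block 46 x 90 x 27 mm, loose on the bench to the right of the box; origin at its underside.

How it is judged:
By the outcome, as a careful person would: the job done as asked, in the order asked, and still so for the second after the job is handed in, with the robot touching nothing.
It also fails if it takes over 54 s, if anything falls off the work surface, if the arm or the gripper's body presses on something with over 40 N, if the wrist force passes 120 N, or if a joint passes its speed limit or range.

### The arm

A 6-joint arm with a two-finger parallel gripper is mounted at the origin on a cart in front of the work surface, level with it; the furniture and walls round the work are solid. World frame = base frame: x ahead of the robot, y to its left, z up, the work surface at z = 0. Lengths are in mm, angles in rad, forces in N, time in s.
With the tool pointing down it reaches from about 350 to 975 mm from the base axis. Payload 7.1 kg.
Tool frame: the origin (TCP) lies at the very end of the fingers, on their centre line; the grasp point (between the pads) lies 19 mm behind it; z points along the fingers, y is the line along which they close (so a half turn about z gives the same grasp; the last joint's range is limited). The gripper opens to 88 mm and grips with 3 to 60 N. Pads are 20 mm wide; open, the fingers measure 115 mm over their backs; the gripper's body (75 mm by 178 mm) begins 61 mm behind the grasp point.
Start: joints at [-0.019, 0.423, 1.63, -0, 1.089, -0.019], TCP at [624.984, 0.026, 222.675] pointing down, gripper open.
Joint ranges: [-3, 3], [-0.9, 2.11], [0.09, 2.58], [-1.31, 4.45], [0.11, 2.69], [-2.54, 2.54]. Speed limits (rad/s): [2.39, 2.39, 3.01, 3.14, 3.14, 3.14].

### API

Orientations are given as a rotation vector (axis times angle).
In Python, from workcell import * gives the robot as it stands.
- The arm moves only by the tool step_arm, never from a script. Its argument "deltas" is a list of rows, each a list of 3 entries, a list of its own where there are three numbers: the shift along the tool's x, y, z in units of 300 mm (1.0 is 300 mm), then the turn, a rotation vector about the tool's x, y, z in units of 1.5 rad (1.0 is 1.5 rad), then the gripper command: -1 is shut, 1 is fully open, values between are in proportion. In form: [[[dx, dy, dz], [rx, ry, rz], gripper], ...]. A call has 1 to 20 rows; each row is the pose to reach, as a shift and turn from the pose commanded when the call began, along the tool's axes at that moment; what a row does not reach only later rows make up. A row lasts 1/12 s, in which the tool goes at most 41.7 mm and 7.16 degrees, less where a joint would pass 70% of its speed; a pose out of reach is approached as far as the arm can. A call with a number of a shift or a turn outside -1 to 1 is refused whole. A call with a gripper value outside its range is refused whole. The fingers move at their own pace and stop on an object; the grip force is fixed at half the most. Time passes only in rows, so rows that repeat a pose let the fingers close. It gives the time, the measured TCP pose, the force, the opening and the grip force at its end, in the units of the state.
- get_obs(): the state, without advancing time (a new reading comes with each control period).
- get_image(name): name is "scene" or "side" or "wrist"; returns a dict with "pixels" (384x512x3 uint8, red, green, blue), "fx", "fy", "cx", "cy" (pixels), "T" (4x4, takes a point from camera to world coordinates). Camera axes: x right, y down, z forward; pixel columns grow to the right and rows downward; lengths in mm; the calibration is good to about 2 mm. A picture is of the moment at which its call begins. There is no depth.
- close_job(): hands the job in; it is judged then, once.
The state is a dict: "t": time; "qpos": joint angles; "qvel": joint speeds; "joint_torque": joint torques, N m; "ee_pos": TCP position; "orientation": TCP orientation; "ft_force": force on the tool from outside, world axes, zero at the start; "moment": the same for the moment, N m; "width": finger opening in mm; "grasp_force": force on a finger pad.
Only numpy, scipy, OpenCV 4.12 (cv2) and the standard library are available. Lean on these libraries where they do the work, as an engineer would, in place of code of your own. Each camera call takes 0.05 s, during which the arm holds its last target. There are 200 camera calls.

## Working session

There is one attempt and no reset: what is moved stays moved. The work goes in short steps, Python scripts to look and compute and a tool call to move; the robot and the scene stay as the last step left them, time stands still between calls to the robot, and variables do not carry over. Pictures are saved under pics/ and viewed, at most 10 in all, crops included, and the job is handed in when it is done.

Besides the shell and the picture viewer there is one more tool, called after ">>>" by a JSON object that holds its "fn" and its "kwargs". step_arm: Moves the arm, as the interface text tells. Its arguments: {"type":"object","properties":{"deltas":{"type":"array","items":{"type":"array"}}},"required":["deltas"]}

```bash
mkdir -p pics
python3 - <<'E'
from workcell import *
import cv2,numpy as np
o=get_obs();print(o['t'],o['ee_pos'],o['orientation'],o['width'],o['ft_force'])
for n in("scene","side","wrist"):
    im=get_image(n);cv2.imwrite(f'pics/{n}0.png',im['pixels'][:,:,::-1]);print(n,im['fx'],im['fy'],im['cx'],im['cy'],im['T'].round(3).tolist() if hasattr(im['T'],'round') else im['T'])
a=[cv2.imread(f'pics/{n}0.png') for n in("scene","wrist")]
E
```

```text
0.0 [6.24472879e+02 4.14969925e-02 2.21944063e+02] [-2.22072284e+00 -2.22067383e+00  1.56807161e-03] 87.46538691053503 [-0.31411506 -0.55889313 -0.53951181]
scene 363.4832364637772 363.4832364637772 257.89192894835236 196.65739961517818 [[-0.503, -0.413, 0.759, -83.333], [-0.864, 0.228, -0.449, 438.578], [0.012, -0.882, -0.471, 484.33], [0.0, 0.0, 0.0, 1.0]]
side 444.3960970939266 444.3960970939266 255.03982495680526 195.69639154092317 [[-0.917, -0.195, 0.349, 86.052], [-0.4, 0.463, -0.791, 1037.439], [-0.008, -0.865, -0.502, 693.884], [0.0, 0.0, 0.0, 1.0]]
wrist 269.6443112865957 269.6443112865957 255.5394904891426 188.63922188039282 [[1.0, 0.0, -0.001, 624.566], [-0.0, -0.957, -0.289, 78.639], [-0.001, 0.289, -0.957, 383.135], [0.0, 0.0, 0.0, 1.0]]
```

View pics/scene0.png

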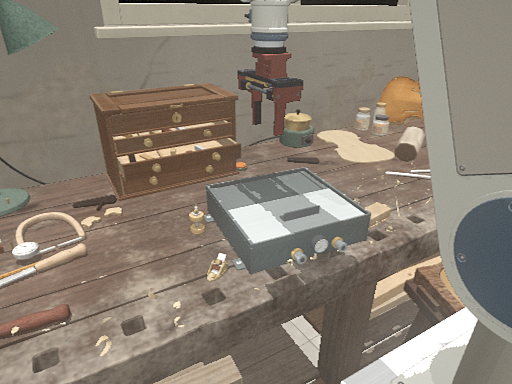

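View pics/wrist0.png

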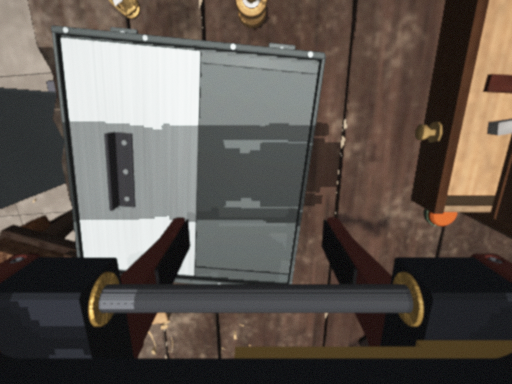

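The wrist view shows the box: guide strip corners are near (57,31), (322,55) and (292,283). The bright cover's rear edge is near column 200, and the dark lip is at about (110-133, 133-207).

```bash
cat > h.py <<'E'
from workcell import *
import cv2,numpy as np
def ray(im,uv,z):
    T=np.array(im['T']);d=T[:3,:3]@np.array([(uv[0]-im['cx'])/im['fx'],(uv[1]-im['cy'])/im['fy'],1]);c=T[:3,3]
    return (c+d*(z-c[2])/d[2])[:2]
def proj(im,p):
    T=np.array(im['T']);q=T[:3,:3].T@(np.array(p)-T[:3,3]);return q[0]/q[2]*im['fx']+im['cx'],q[1]/q[2]*im['fy']+im['cy']
def save(im,name,crop=None,k=1):
    a=im['pixels'][:,:,::-1]
    if crop: a=a[crop[1]:crop[3],crop[0]:crop[2]]
    cv2.imwrite(name,cv2.resize(a,None,fx=k,fy=k,interpolation=cv2.INTER_CUBIC))
E
python3 - <<'E'
from h import *
im=get_image('wrist')
for n,uv,z in[('FL',(57,31),76),('BL',(322,55),76),('BR',(292,283),76),('screw1',(65,32),76),('screw4',(310,55),76),('lip a',(109,133),90),('lip b',(117,207),90),('cov edge top',(200,50),70),('cov edge bot',(196,275),70),('clamp',(252,10),68)]:
    print(n,ray(im,uv,z).round(1))
save(im,'pics/w1.png',(40,10,340,300),2)
s=get_image('scene');save(s,'pics/s1.png',(180,150,390,280),3.8)
E
```

```text
FL [423.3 152.7]
BL [693.1 130.5]
BR [ 672.7 -145.1]
screw1 [431.2 151.8]
screw4 [680.7 130.5]
lip a [467.5  52.4]
lip b [463.5 -32. ]
cov edge top [565.9 136.3]
cov edge bot [ 544.2 -137. ]
clamp [620.7 173.5]
```

View pics/w1.png

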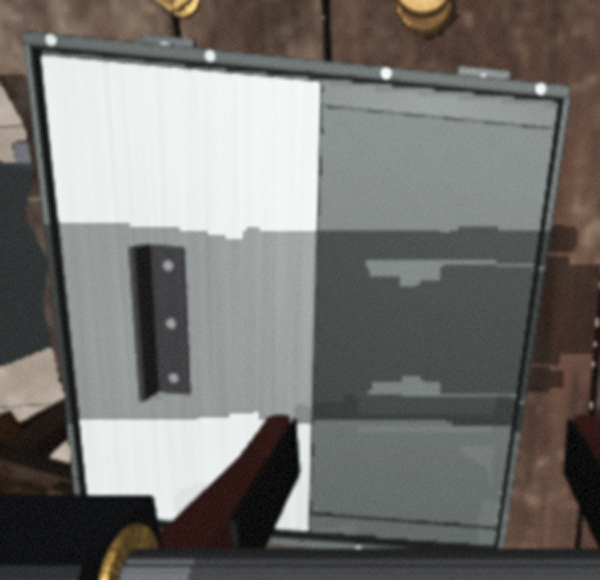

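View pics/s1.png

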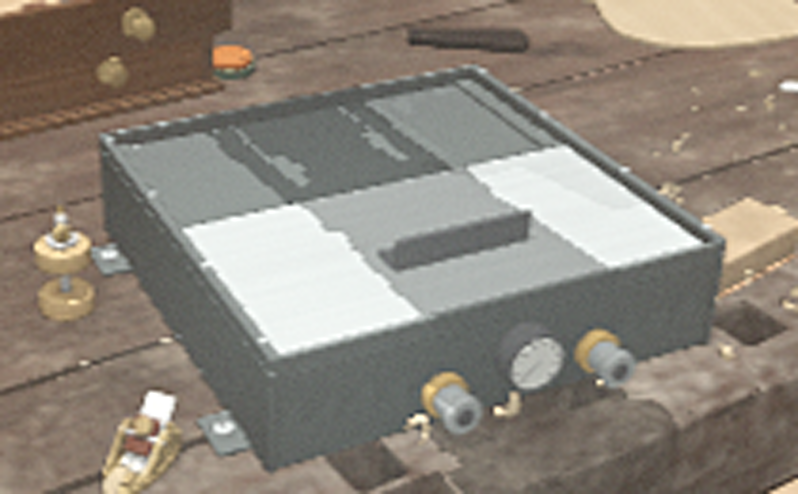

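The full-size crops put the box yaw at about -0.08 rad and its origin near (478, 6). The scene view matches. Next I turn the tool to line up with the box and go down in front of the lip.

>>> {"fn": "step_arm", "kwargs": {"deltas": [[[0.031, -0.627, 0.25], [0, 0, -0.994], -0.1], [[0.031, -0.627, 0.25], [0, 0, -0.994], -0.1], [[0.031, -0.627, 0.25], [0, 0, -0.994], -0.1], [[0.031, -0.627, 0.25], [0, 0, -0.994], -0.1], [[0.031, -0.627, 0.25], [0, 0, -0.994], -0.1], [[0.031, -0.627, 0.25], [0, 0, -0.994], -0.1], [[0.031, -0.627, 0.25], [0, 0, -0.994], -0.1], [[0.031, -0.627, 0.25], [0, 0, -0.994], -0.1], [[0.031, -0.627, 0.25], [0, 0, -0.994], -0.1], [[0.031, -0.627, 0.25], [0, 0, -0.994], -0.1], [[0.031, -0.627, 0.25], [0, 0, -0.994], -0.1], [[0.031, -0.627, 0.25], [0, 0, -0.994], -0.1], [[0.031, -0.627, 0.25], [0, 0, -0.994], -0.1], [[0.031, -0.627, 0.25], [0, 0, -0.994], -0.1], [[0.031, -0.627, 0.45], [0, 0, -0.994], -0.1], [[0.031, -0.627, 0.45], [0, 0, -0.994], -0.1], [[0.031, -0.627, 0.45], [0, 0, -0.994], -0.1]]}}

```text
t: 1.67
ee_pos: [434.5, 9.3, 85.0]
orientation: [-0.13, -3.133, 0.0]
ft_force: [-1.3, -0.4, -0.2]
width: 39.6
grasp_force: 0.0
```

Run:
```python
from h import *
o=get_obs();print(o['t'],o['ee_pos'],o['orientation'],o['width'],o['ft_force'])
im=get_image('scene');save(im,'pics/s2.png',(180,100,390,280),3.3)
```

```text
1.6667 [434.48370171   9.34422456  84.99603214] [-1.30451452e-01 -3.13313334e+00  2.81492465e-04] 39.61093657675339 [-1.27257962 -0.42275609 -0.18104341]
```

View pics/s2.png

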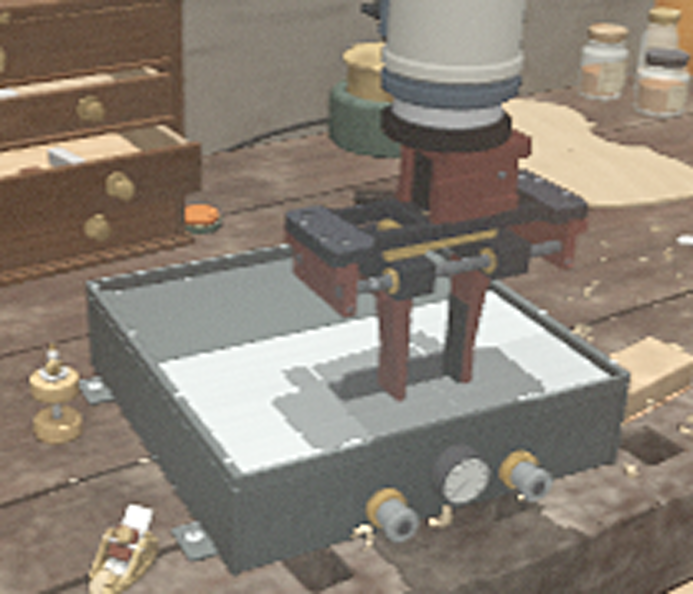

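Fingertips (near (395,390) and (460,375)) stand just in front of the lip. I drop 7 mm and push back.

>>> {"fn": "step_arm", "kwargs": {"deltas": [[[0, 0, 0.023], [0, 0, 0], -0.1], [[-0.02, 0, 0.023], [0, 0, 0], -0.1], [[-0.04, 0, 0.023], [0, 0, 0], -0.1], [[-0.055, 0, 0.023], [0, 0, 0], -0.1], [[-0.08, 0, 0.023], [0, 0, 0], -0.1], [[-0.11, 0, 0.023], [0, 0, 0], -0.1], [[-0.14, 0, 0.023], [0, 0, 0], -0.1], [[-0.17, 0, 0.023], [0, 0, 0], -0.1], [[-0.2, 0, 0.023], [0, 0, 0], -0.1], [[-0.23, 0, 0.023], [0, 0, 0], -0.1], [[-0.26, 0, 0.023], [0, 0, 0], -0.1], [[-0.29, 0, 0.023], [0, 0, 0], -0.1], [[-0.32, 0, 0.023], [0, 0, 0], -0.1], [[-0.35, 0, 0.023], [0, 0, 0], -0.1], [[-0.375, 0, 0.023], [0, 0, 0], -0.1], [[-0.395, 0, 0.023], [0, 0, 0], -0.1], [[-0.41, 0, 0.023], [0, 0, 0], -0.1], [[-0.425, 0, 0.023], [0, 0, 0], -0.1], [[-0.435, 0, 0.023], [0, 0, 0], -0.1], [[-0.435, 0, 0.023], [0, 0, 0], -0.1]]}}

```text
t: 3.38
ee_pos: [567.8, -1.1, 80.8]
orientation: [0.125, 3.138, 0.0]
ft_force: [-0.5, -0.8, 0.8]
width: 39.4
grasp_force: 0.0
```

>>> {"fn": "step_arm", "kwargs": {"deltas": [[[-0.01, 0, 0], [0, 0, 0], -0.1], [[-0.02, 0, 0], [0, 0, 0], -0.1], [[-0.03, 0, 0], [0, 0, 0], -0.1], [[-0.035, 0, 0], [0, 0, 0], -0.1], [[-0.035, 0, 0], [0, 0, 0], -0.1]]}}

```text
t: 3.8
ee_pos: [572.8, -1.5, 80.1]
orientation: [-0.126, -3.129, -0.001]
ft_force: [-14.5, 0.9, 10.4]
width: 39.6
grasp_force: 7.4
```

Run:
```python
from h import *
o=get_obs();print(o['t'],o['ee_pos'],o['orientation'],o['ft_force'])
im=get_image('wrist');save(im,'pics/w3.png',None,1.5);print(im['T'].round(3).tolist())
```

```text
3.8 [572.78243703  -1.5126412   80.06733389] [-1.26305094e-01 -3.12892539e+00 -5.03117962e-04] [-14.52604416   0.89385725  10.35228439]
[[0.081, 0.957, 0.277, 495.382], [0.997, -0.077, -0.023, 4.207], [-0.001, 0.278, -0.961, 242.009], [0.0, 0.0, 0.0, 1.0]]
```

View pics/w3.png

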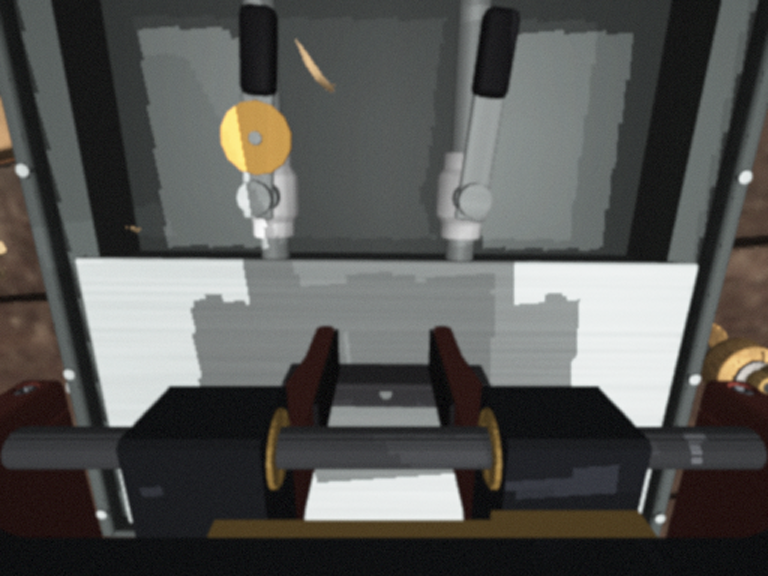

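The cover is back against its stop (-14.5 N), and the compartment is open. In the 1.5x picture the tagged lever, with the brass disc at (256,138), its pivot at about (262,198) and its sleeve at (258,50), is on the image left, which is the right-hand place (box y -60). The plain lever is at (497,50) with its pivot near (473,201).

Run:
```python
from h import *
im=get_image('wrist')
hsv=cv2.cvtColor(np.ascontiguousarray(im['pixels']),cv2.COLOR_RGB2HSV)
m=cv2.inRange(hsv,(12,100,120),(30,255,255));m[:60]=0;m[125:]=0;m[:,:120]=0;m[:,220:]=0
M=cv2.moments(m);d=(M['m10']/M['m00'],M['m01']/M['m00'])
g=im['pixels'].max(2);k=((g<45)*255).astype(np.uint8)
gr={}
for n,(a,b) in dict(tag=(150,195),plain=(310,352)).items():
    kk=np.zeros_like(k);kk[3:68,a:b]=k[3:68,a:b];P=cv2.moments(kk,True);gr[n]=(P['m10']/P['m00'],P['m01']/P['m00']);print(n,gr[n],P['m00'])
yaw=-0.082;ex=np.array([np.cos(yaw),np.sin(yaw)]);ey=np.array([-ex[1],ex[0]])
A=ray(im,(75/1.5,260/1.5),70);B=ray(im,(697/1.5,264/1.5),70)
e=(B-A)/np.linalg.norm(B-A);print('cover edge',A,B,np.linalg.norm(B-A),'yaw',np.arctan2(-e[0],e[1]))
O=(A+B)/2-55*ex;print('O',O)
f=lambda p:(round(float((p-O)@ex),1),round(float((p-O)@ey),1))
print('disc',f(ray(im,d,53)),'tag grip',f(ray(im,gr['tag'],50)),'plain grip',f(ray(im,gr['plain'],50)),
 'tagpiv',f(ray(im,(254/1.5,197/1.5),51)),'plainpiv',f(ray(im,(473/1.5,201/1.5),51)))
o=get_obs();print('tcp',f(o['ee_pos'][:2]))
```

```text
tag (171.9678995115143, 32.45498953244941) 1433.0
plain (330.1431718061674, 33.983113069016156) 1362.0
cover edge [ 523.80418218 -133.10191188] [547.47243483 137.17905329] 271.31528950025177 yaw -0.08734625733691179
O [480.82311492   6.54351819]
disc (2.4, -57.8) tag grip (-32.9, -54.4) plain grip (-32.1, 46.0) tagpiv (28.6, -61.2) plainpiv (30.4, 40.3)
tcp (92.3, -0.5)
```

>>> {"fn": "step_arm", "kwargs": {"deltas": [[[0.03, 0, 0], [0, 0, 0], -0.1], [[0.03, 0, -0.1], [0, 0, 0], -1], [[0.03, 0, -0.15], [0, 0, 0], -1], [[0.1, -0.06, -0.15], [0, 0, 0], -1], [[0.2, -0.14, -0.15], [0, 0, 0], -1], [[0.3, -0.22, -0.15], [0, 0, 0], -1], [[0.4, -0.298, -0.15], [0, 0, 0], -1], [[0.425, -0.298, -0.15], [0, 0, 0], -1], [[0.425, -0.298, -0.1], [0, 0, 0], -1], [[0.425, -0.298, 0], [0, 0, 0], -1], [[0.425, -0.298, 0.08], [0, 0, 0], -1], [[0.425, -0.298, 0.11], [0, 0, 0], -1], [[0.425, -0.298, 0.11], [0, 0, 0], -1], [[0.425, -0.298, 0.11], [0, 0, 0], -1]]}}

```text
t: 5.07
ee_pos: [443.6, -80.8, 47.9]
orientation: [-0.125, -3.139, -0.0]
ft_force: [0.1, 0.0, 0.0]
width: 0.5
grasp_force: 0.0
```

Run:
```python
from h import *
o=get_obs();print(o['t'],o['ee_pos'],o['orientation'],o['ft_force'],o['width'])
O=np.array([480,6.6]);yaw=-0.083;ex=np.array([np.cos(yaw),np.sin(yaw)]);ey=np.array([-ex[1],ex[0]])
p=o['ee_pos'][:2]-O;print(p@ex,p@ey)
im=get_image('wrist');save(im,'pics/w4.png',None,1.5)
```

```text
5.0667 [443.60631108 -80.81371291  47.90263167] [-1.24930753e-01 -3.13891158e+00 -4.52636223e-05] [0.07084516 0.00254804 0.02648475] 0.4509873161545022
-29.021392101965777 -90.12999832982541
```

View pics/w4.png

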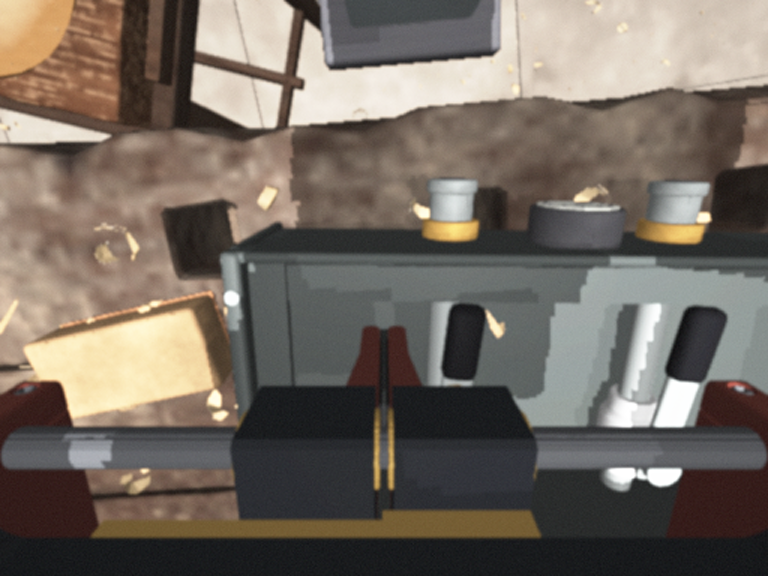

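Closed fingers at (385,330) sit right of the tagged sleeve (463,340), level with it. I lower 5 mm and follow the arc.

>>> {"fn": "step_arm", "kwargs": {"deltas": [[[0, 0, 0.017], [0, 0, 0], -1], [[-0.003, 0.028, 0.017], [0, 0, 0], -1], [[0.004, 0.053, 0.017], [0, 0, 0], -1], [[0.009, 0.078, 0.017], [0, 0, 0], -1], [[0.013, 0.103, 0.017], [0, 0, 0], -1], [[0.01, 0.131, 0.017], [0, 0, 0], -1], [[0.004, 0.159, 0.017], [0, 0, 0], -1], [[-0.005, 0.186, 0.017], [0, 0, 0], -1], [[-0.02, 0.213, 0.017], [0, 0, 0], -1], [[-0.04, 0.237, 0.017], [0, 0, 0], -1], [[-0.062, 0.26, 0.017], [0, 0, 0], -1], [[-0.083, 0.274, 0.017], [0, 0, 0], -1], [[-0.103, 0.286, 0.017], [0, 0, 0], -1], [[-0.123, 0.294, 0.017], [0, 0, 0], -1], [[-0.135, 0.3, 0.017], [0, 0, 0], -1], [[-0.143, 0.3, 0.017], [0, 0, 0], -1], [[-0.143, 0.3, 0.017], [0, 0, 0], -1]]}}

```text
t: 6.53
ee_pos: [491.3, 5.8, 42.3]
orientation: [-0.126, -3.134, -0.001]
ft_force: [-8.2, 2.1, 4.1]
width: 0.8
grasp_force: 3.8
```

>>> {"fn": "step_arm", "kwargs": {"deltas": [[[-0.01, 0, 0], [0, 0, 0], -1], [[-0.016, 0, 0], [0, 0, 0], -1], [[-0.02, 0, 0], [0, 0, 0], -1], [[-0.02, 0, 0], [0, 0, 0], -1]]}}

```text
t: 6.87
ee_pos: [491.5, 5.6, 41.6]
orientation: [-0.126, -3.123, -0.001]
ft_force: [-20.9, 4.3, 15.4]
width: 0.4
grasp_force: 10.7
```

>>> {"fn": "step_arm", "kwargs": {"deltas": [[[0.03, 0, 0], [0, 0, 0], -1], [[0.1, 0, 0], [0, 0, 0], -1], [[0.1, 0, -0.1], [0, 0, 0], -1], [[0.1, 0, -0.22], [0, 0, 0], -1], [[0, 0, -0.27], [0, 0, 0], -1], [[-0.15, 0, -0.27], [0, 0, 0], -1], [[-0.3, 0, -0.27], [0, 0, 0], -0.1], [[-0.4, 0, -0.27], [0, 0, 0], -0.1], [[-0.47, 0, -0.27], [0, 0, 0], -0.1], [[-0.47, 0, -0.27], [0, 0, 0], -0.1], [[-0.47, 0, -0.27], [0, 0, 0], -0.1], [[-0.47, 0, -0.27], [0, 0, 0], -0.1]]}}

```text
t: 7.87
ee_pos: [638.9, -6.2, 123.3]
orientation: [-0.126, -3.138, -0.0]
ft_force: [-0.4, 1.1, 0.9]
width: 36.6
grasp_force: 0.0
```

Run:
```python
from h import *
o=get_obs();print(o['t'],o['ee_pos'],o['orientation'],o['ft_force'],o['width'])
O=np.array([480,6.6]);yaw=-0.083;ex=np.array([np.cos(yaw),np.sin(yaw)]);ey=np.array([-ex[1],ex[0]])
p=o['ee_pos'][:2]-O;print(p@ex,p@ey)
im=get_image('wrist');save(im,'pics/w5.png',None,1.5)
```

```text
7.8667 [638.85051734  -6.19262548 123.26149685] [-1.25670904e-01 -3.13820858e+00 -3.93702826e-04] [-0.40056418  1.09475055  0.85060218] 36.63797230054244
159.36423999823435 0.4208734701853238
```

View pics/w5.png

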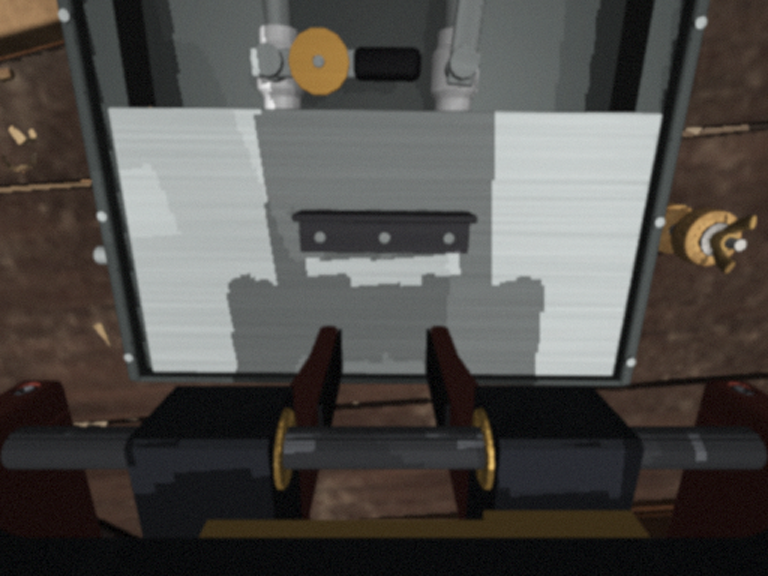

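In the picture the tagged lever lies straight across its pipe: pivot (268,62), disc (319,61), sleeve (387,63), parallel to the cover edge. The plain lever hasn't moved. The lip is at row 215 with the fingers behind it, so I lower and push forward.

>>> {"fn": "step_arm", "kwargs": {"deltas": [[[0, 0, 0.1], [0, 0, 0], -0.1], [[0, 0, 0.147], [0, 0, 0], -0.1], [[0.06, 0, 0.147], [0, 0, 0], -0.1], [[0.11, 0, 0.147], [0, 0, 0], -0.1], [[0.13, 0, 0.147], [0, 0, 0], -0.1], [[0.15, 0, 0.147], [0, 0, 0], -0.1], [[0.18, 0, 0.147], [0, 0, 0], -0.1], [[0.21, 0, 0.147], [0, 0, 0], -0.1], [[0.24, 0, 0.147], [0, 0, 0], -0.1], [[0.27, 0, 0.147], [0, 0, 0], -0.1], [[0.3, 0, 0.147], [0, 0, 0], -0.1], [[0.33, 0, 0.147], [0, 0, 0], -0.1], [[0.36, 0, 0.147], [0, 0, 0], -0.1], [[0.39, 0, 0.147], [0, 0, 0], -0.1], [[0.42, 0, 0.147], [0, 0, 0], -0.1], [[0.45, 0, 0.147], [0, 0, 0], -0.1], [[0.48, 0, 0.147], [0, 0, 0], -0.1], [[0.505, 0, 0.147], [0, 0, 0], -0.1], [[0.525, 0, 0.147], [0, 0, 0], -0.1], [[0.54, 0, 0.147], [0, 0, 0], -0.1]]}}

```text
t: 9.58
ee_pos: [477.2, 6.7, 79.5]
orientation: [-0.125, -3.138, 0.0]
ft_force: [2.1, -0.5, 0.3]
width: 39.8
grasp_force: 0.8
```

>>> {"fn": "step_arm", "kwargs": {"deltas": [[[0.007, 0, 0], [0, 0, 0], -0.1], [[0.014, 0, 0], [0, 0, 0], -0.1], [[0.021, 0, 0], [0, 0, 0], -0.1], [[0.027, 0, 0], [0, 0, 0], -0.1], [[0.027, 0, 0], [0, 0, 0], -0.1]]}}

```text
t: 10.0
ee_pos: [471.0, 7.2, 79.7]
orientation: [0.126, 3.137, -0.0]
ft_force: [4.2, -1.0, -2.1]
width: 39.4
grasp_force: 2.1
```

>>> {"fn": "step_arm", "kwargs": {"deltas": [[[0.007, 0, 0], [0, 0, 0], -0.1], [[0.014, 0, 0], [0, 0, 0], -0.1], [[0.018, 0, 0], [0, 0, 0], -0.1], [[0.018, 0, 0], [0, 0, 0], -0.1]]}}

```text
t: 10.33
ee_pos: [470.4, 7.3, 81.1]
orientation: [0.126, 3.128, 0.0]
ft_force: [13.2, -3.3, 0.1]
width: 39.4
grasp_force: 6.5
```

Against the front stop: 13 N with almost no movement. I back off, lift clear and look.

>>> {"fn": "step_arm", "kwargs": {"deltas": [[[-0.03, 0, 0], [0, 0, 0], -0.1], [[-0.06, 0, 0], [0, 0, 0], -0.1], [[-0.06, 0, -0.1], [0, 0, 0], -0.1], [[-0.06, 0, -0.2], [0, 0, 0], -0.1], [[-0.2, 0, -0.3], [0, 0, 0], -0.1], [[-0.3, 0, -0.35], [0, 0, 0], -0.1], [[-0.4, 0, -0.35], [0, 0, 0], -0.1], [[-0.4, 0, -0.35], [0, 0, 0], -0.1], [[-0.4, 0, -0.35], [0, 0, 0], -0.1]]}}

```text
t: 11.08
ee_pos: [584.8, -1.9, 184.0]
orientation: [-0.125, -3.137, -0.0]
ft_force: [-0.4, 0.9, -0.2]
width: 39.3
grasp_force: 0.0
```

Run:
```python
from h import *
o=get_obs();print(o['t'],o['ee_pos'],o['ft_force'])
im=get_image('wrist');s=get_image('side')
a=np.hstack([im['pixels'],s['pixels']])[:,:,::-1];cv2.imwrite('pics/f.png',cv2.resize(a,(800,300)))
```

```text
11.0833 [584.82890725  -1.92674991 184.02662345] [-0.39168203  0.89423519 -0.22082675]
```

View pics/f.png

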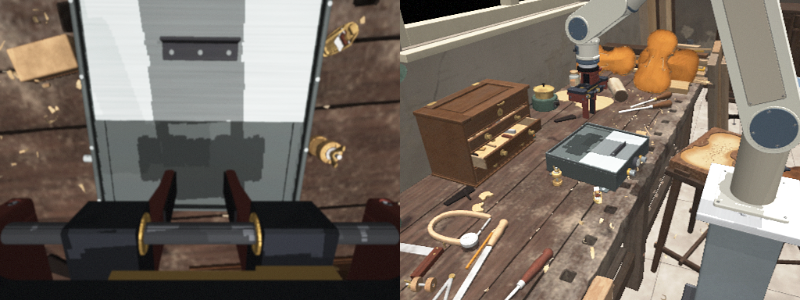

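The cover is fully forward (rear edge at row 121, lip at row 48), lying flat between its guides. The plane, clamp and block are where they were, and the robot is clear.

```bash
python3 -c "
from workcell import *
print(close_job())"
```

```text
the job is handed in; nothing more can be done
None
```

The job is handed in after about 11 s of robot time: the tagged lever (right-hand place) is shut against its stop, the cover is pushed fully forward again, and the other lever and the three items beside the box are undisturbed as far as the pictures show.

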